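# Find the rocking cap on the clip holder and press it home

## Task

One of the four caps on the steel clip holder is not seated: press the caps with closed fingertips on one side, off-centre, until you find the one that rocks, then press that cap squarely in its middle until it is fully down on its pot and no longer rocks. Only press, do not pick up or take off any cap, and leave the other things on the table where they are.

Things in the scene. Friction and masses are not known exactly. Their poses are not given: they have to be found in the camera images.
- cap_a: one of four identical square plastic caps, 70 x 70 mm, 6 mm plate with a 9 mm skirt below it that hides the pot's rim, 2.5 mm play all round, 40 g. Origin: centre of the flat top face, z up, x and y along the sides. All four tops start level, 61 mm above the table. Letters a to d run from the holder's -y end to its +y end
- cap_b: one of four identical square plastic caps, 70 x 70 mm, 6 mm plate with a 9 mm skirt below it that hides the pot's rim, 2.5 mm play all round, 40 g. Origin: centre of the flat top face, z up, x and y along the sides. All four tops start level, 61 mm above the table. Letters a to d run from the holder's -y end to its +y end
- cap_c: one of four identical square plastic caps, 70 x 70 mm, 6 mm plate with a 9 mm skirt below it that hides the pot's rim, 2.5 mm play all round, 40 g. Origin: centre of the flat top face, z up, x and y along the sides. All four tops start level, 61 mm above the table. Letters a to d run from the holder's -y end to its +y end
- cap_d: one of four identical square plastic caps, 70 x 70 mm, 6 mm plate with a 9 mm skirt below it that hides the pot's rim, 2.5 mm play all round, 40 g. Origin: centre of the flat top face, z up, x and y along the sides. All four tops start level, 61 mm above the table. Letters a to d run from the holder's -y end to its +y end
- pot_a (a point): a point on the holder under the middle of cap a's start, 55 mm above the table. Three caps sit firm: pressed within 28 mm of the centre towards any side they do not give. The fourth, any of the four, is perched on a hidden 12 mm square pin under its centre
- pot_b (a point): a point on the holder under the middle of cap b's start, 55 mm above the table. The loose cap, pressed 20 to 28 mm from its centre towards a side, tilts about 0.14 rad: the pressed side sinks about 4 mm under less than 1 N; let go, it tips back level
- pot_c (a point): a point on the holder under the middle of cap c's start, 55 mm above the table. The loose cap, pressed within 5 mm of its centre, stays level; from about 10 N its stiff pin slides down and stays down. It resists quick strokes more: press at 10 mm/s or slower
- pot_d (a point): a point on the holder under the middle of cap d's start, 55 mm above the table. 15 to 20 N in the middle brings the loose cap fully home, 3.5 mm lower (top 57.5 mm above the table), on its seat, where it no longer rocks; the firm caps stay at 61 mm
- holder: steel paper clip holder screwed to the table: base plate 110 x 400 x 12 mm with four square 60 mm pots in a row along its own y, at y = -150, -65, +65 and +150 mm, each closed by a cap; the 60 mm gap between the two middle caps holds a tape roll. Origin: centre of the underside, on the table
- tape: bystander: roll of clear tape lying flat on the holder's base plate between the two middle caps, diameter 44 mm, 18 mm high; origin centre of underside
- mug: bystander: beige ceramic mug, diameter 80 mm, 95 mm high, handle on its own +y side; origin centre of underside
- tray: bystander: black plastic pen tray 90 x 220 x 22 mm with one pen in it, beyond the holder; origin centre of underside
- bookend: bystander: red L-shaped bookend, foot 110 x 100 mm, upright 144 mm high on its -y side; origin centre of underside
- lamp: bystander: aluminium desk lamp base, disc of diameter 130 mm with a stub stem 90 mm high; origin centre of underside
- stapler: bystander: black stapler 125 x 34 mm, 37 mm high; origin centre of underside
There are look-alikes about, which are no part of the job. What is shaped like the cap_a but blue is not meant. What is shaped like the cap_b but purple is not meant.

How it is judged:
By the outcome, as a careful person would: the job done as asked, in the order asked, and still so for the second after the job is handed in, with the robot touching nothing.
It also fails if it takes over 51 s, if anything falls off the work surface, if the arm or the gripper's body presses on something with over 40 N, if the wrist force passes 120 N, or if a joint passes its speed limit or range.

## Robot

A 6-joint arm with a two-finger parallel gripper is mounted at the origin on the work surface. World frame = base frame: x ahead of the robot, y to its left, z up, the work surface at z = 0. Lengths are in m, angles in rad, forces in N, time in s.
With the tool pointing down it reaches from about 0.35 to 0.875 m from the base axis. Payload 4.2 kg.
Tool frame: the origin (TCP) lies at the very end of the fingers, on their centre line; the grasp point (between the pads) lies 19 mm behind it; z points along the fingers, y is the line along which they close (so a half turn about z gives the same grasp; the last joint's range is limited). The gripper opens to 85 mm and grips with 20 to 120 N. Pads are 22 mm wide; open, the fingers measure 114 mm over their backs; the gripper's body (76 mm by 85 mm) begins 54 mm behind the grasp point. The pads swing forward as they close: fully open they stand 13 mm farther back than shut.
Start: joints at [-0.972, 0.385, 0.008, 0, -1.194, -0.259], TCP at [0.208, -0.589, 0.231] pointing down, gripper open.
Joint ranges: [-3.14, 3.14], [-1.21, 2.06], [-1.07, 1.41], [-3.16, 2.05], [-2.99, -0.16], [-3.1, 3.1]. Speed limits (rad/s): [2.79, 2.79, 3.14, 3.14, 3.14, 3.14].

## Interface

Orientations are given as [roll, pitch, yaw] about the fixed x, y, z axes, in that order (R = Rz(yaw) Ry(pitch) Rx(roll)).
In Python, from bench import observe, get_image, finish_job, boxes_of, mark_of gives the robot as it stands.
- The arm moves only by the shell command python3 -m handwheel 'ROWS' [FORCE]. ROWS is a JSON object of lists of equal length, an entry for each row: "claw": the finger opening in cm, from 0 to 8.54; "linear": the shift along the tool's x, y, z in cm, a list of three; "yaw": the turn about the tool's z in degrees. A call has 1 to 5 rows; each row shifts and turns the commanded pose from where the row before left it, along the tool's axes as they then stand; what a row does not reach is not made up. A row lasts 1/10 s, in which the tool goes at most 50 mm and 8.59 degrees, less where a joint would pass 70% of its speed; a pose out of reach is approached as far as the arm can. A call is refused whole if a number of a shift passes 5 or a number of a turn 8.59, either way. A call with a gripper value outside its range is refused whole. The fingers move at their own pace and stop on an object; FORCE is the grip in N (left out, the last holds). Time passes only in rows, so rows that do not move let the fingers close. It gives the time, the measured TCP pose, the force, the opening and the grip force at its end, in the units of the state.
- observe(): the state, without advancing time (a new reading comes with each control period).
- get_image(name): name is "side" or "top" or "wrist"; returns a dict with "color" (384x512x3 uint8, red, green, blue), "mtx" (3x3 intrinsics, pixels), "origin" and "rotation" of the camera in the world. Camera axes: x right, y down, z forward; pixel columns grow to the right and rows downward; lengths in m; the calibration is good to about 2 mm. The wrist camera is an equidistant fisheye: a pixel r from the principal point sees the ray r / f radians off the axis. A picture is of the moment at which its call begins. There is no depth.
- finish_job(): hands the job in; it is judged then, once.
Trained networks look in a picture, given as the dict that the camera call returned (one of the last four; its "shot" number tells which), for a name from the list of things; names that differ only in an ending like _2 or _b are one class to them, and where a whole thing is asked for, a point or a joint stands for the part that bears it (a point fixed in the world has none). Each returns a list of dicts, best first, with "confidence" (0 to 1); they miss things now and then, are a little off and sometimes report something else, mostly with a low value. They report only what shows in the picture. A call takes as long as a camera call. They do not tell look-alikes from the thing itself.
- boxes_of(picture, target): "point" ([column, row] as shares, 0 to 1, of the picture: columns of its width, rows of its height, amid what is visible of it).
- mark_of(picture, target): "point" ([column, row] as shares, 0 to 1, of the picture: columns of its width, rows of its height: a listed point, or the origin of a listed thing).
The state is a dict: "t": time; "joint_positions": joint angles; "joint_vel": joint speeds; "effort": joint torques, N m; "position": TCP position; "eef_rot": TCP orientation; "force": force on the tool from outside, world axes, zero at the start; "torque": the same for the moment, N m; "gripper_width": opening from 0.0 (shut) to 1.0 (fully open); "finger_force": force on a finger pad.
Only numpy, scipy, OpenCV 4.12 (cv2) and the standard library are available. Lean on these libraries where they do the work, as an engineer would, in place of code of your own. Each camera call takes 0.05 s, during which the arm holds its last target. There are 200 camera calls.

## Working session

There is one attempt and no reset: what is moved stays moved. The work goes in short steps, Python scripts to look and compute and a shell command to move; the robot and the scene stay as the last step left them, time stands still between calls to the robot, and variables do not carry over. Pictures are saved under pics/ and viewed, at most 10 in all, crops included, and the job is handed in when it is done.

```bash
ls; mkdir -p pics
cat > h.py <<'E'
import numpy as np, cv2
from bench import *
def ray(p,uv):
    K=np.array(p["mtx"]);x=(uv[0]-K[0,2])/K[0,0];y=(uv[1]-K[1,2])/K[1,1]
    return np.array(p["origin"]),np.array(p["rotation"])@np.array([x,y,1.])
def atz(p,uv,z):
    o,d=ray(p,uv);return o+d*(z-o[2])/d[2]
def tri(a,b):
    A=0;B=0
    for o,d in (a,b):
        d=d/np.linalg.norm(d);M=np.eye(3)-np.outer(d,d);A=A+M;B=B+M@o
    return np.linalg.solve(A,B)
E
python3 - <<'E'
from h import *
s=observe();print({k:s[k] for k in("t","position","eef_rot","force","gripper_width")})
ps={n:get_image(n) for n in("top","side")}
cv2.imwrite("pics/a.png",cv2.cvtColor(np.hstack([ps["top"]["color"],ps["side"]["color"]]),cv2.COLOR_RGB2BGR)[:, :])
im=cv2.imread("pics/a.png");cv2.imwrite("pics/a.png",np.vstack([im[:,:512],im[:,512:]])[:, :]);im=cv2.imread("pics/a.png")
cv2.imwrite("pics/top.png",im[:384]);cv2.imwrite("pics/side.png",im[384:])
for n,p in ps.items():
  for t in("cap_a","pot_a","holder","tape"):
    for d in mark_of(p,t):
      uv=np.array(d["point"])*[512,384];print(n,t,uv.round(1),round(d["confidence"],2),atz(p,uv,{"cap_a":.061,"pot_a":.055,"holder":0,"tape":.012}[t]).round(4))
E
```

```text
pics
{'t': 0.0, 'position': array([ 0.20814253, -0.58871289,  0.23021281]), 'eef_rot': array([ 3.13940797e+00, -1.07191180e-04, -2.80195943e+00]), 'force': array([-0.56326178, -0.3545316 ,  0.15005432]), 'gripper_width': 0.9985229029582777}Traceback (most recent call last):
  File "<stdin>", line 10, in <module>
  File "h.py", line 7, in atz
    o,d=ray(p,uv);return o+d*(z-o[2])/d[2]
                                      ~^^^
IndexError: invalid index to scalar variable.
```

```bash
sed -i 's/^def ray/from scipy.spatial.transform import Rotation as Ro\ndef ray/; s/np.array(p\["rotation"\])@/Ro.from_euler("xyz",p["rotation"]).as_matrix()@/' h.py
python3 - <<'E'
from h import *
ps={n:get_image(n) for n in("top","side")}
for n,p in ps.items():
  print(n,p["origin"],p["rotation"])
  for t in("cap_a","pot_a","holder","tape"):
    for d in mark_of(p,t):
      uv=np.array(d["point"])*[512,384];print(n,t,uv.round(1),round(d["confidence"],2),atz(p,uv,{"cap_a":.061,"pot_a":.055,"holder":0,"tape":.012}[t]).round(4))
E
```

```text
top [ 0.29251022 -0.00195222  1.26586138] [-2.92115037 -0.00511352 -1.59869087]
top cap_a [211.8 209.6] 0.97 [0.5238 0.1123 0.061 ]
top cap_a [324.  274.9] 0.93 [ 0.3416 -0.1808  0.061 ]
top cap_a [297.  216.2] 0.88 [ 0.4995 -0.1172  0.061 ]
top cap_a [324.5 222.1] 0.87 [ 0.4814 -0.1905  0.061 ]
top cap_a [320.  153.1] 0.74 [ 0.6758 -0.1895  0.061 ]
top cap_a [243.5 210.6] 0.71 [0.5188 0.0267 0.061 ]
top pot_a [215.7 204.7] 0.84 [0.5382 0.1023 0.055 ]
top pot_a [291.1 216. ] 0.7 [ 0.5015 -0.1019  0.055 ]
top pot_a [243.4 214. ] 0.69 [0.5105 0.0274 0.055 ]
top holder [269.3 219.5] 0.77 [ 0.5026 -0.0443  0.    ]
top holder [407.8 196.4] 0.61 [ 0.5588 -0.4433  0.    ]
top tape [267.  213.5] 0.44 [ 0.5179 -0.0379  0.012 ]
side [-0.06702233  0.7141801   1.03492776] [-2.36616207e+00  1.41467298e-03 -2.42750421e+00]
side cap_a [352.6 206.9] 0.94 [ 0.3114 -0.1384  0.061 ]
side cap_a [261.2 207.1] 0.9 [0.5078 0.0324 0.061 ]
side cap_a [295.5 187.5] 0.79 [ 0.482  -0.0939  0.061 ]
side cap_a [311.8 171.7] 0.78 [ 0.486  -0.1811  0.061 ]
side cap_a [259.2 151.7] 0.69 [ 0.6693 -0.1466  0.061 ]
side cap_a [241.  214.7] 0.61 [0.5319 0.0914 0.061 ]
side pot_a [238.1 218.7] 0.88 [0.5318 0.104  0.055 ]
side pot_a [294.7 182.6] 0.77 [ 0.4999 -0.114   0.055 ]
side pot_a [261.5 207.6] 0.69 [0.5095 0.0292 0.055 ]
side pot_a [315.2 175. ] 0.55 [ 0.4728 -0.1815  0.055 ]
side tape [273.6 202.8] 0.46 [ 0.5198 -0.0398  0.012 ]
```

View pics/top.png

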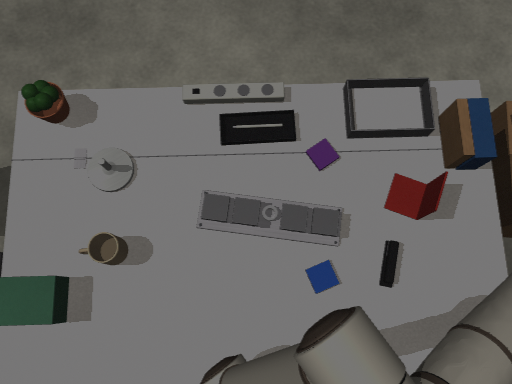

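View pics/side.png

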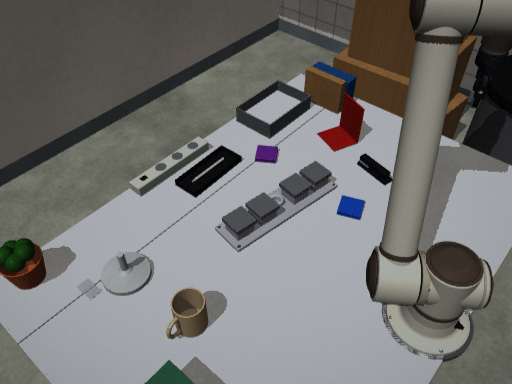

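The top view shows the four grey caps at about (216,208), (247,212), (295,218) and (325,222), with the tape at (269,212). The blue (322,277) and purple (322,154) look-alikes lie off the holder. The side view agrees. Next I move over the holder, close the fingers and square the tool to it.

```bash
python3 -m handwheel '{"claw":[0,0,0,0,0],"linear":[[-3.5,3.15,-0.2],[-3.5,3.15,-0.2],[-3.5,3.15,-0.2],[-3.5,3.15,-0.2],[-3.5,3.15,-0.2]],"yaw":[0,0,0,0,0]}' 30
python3 -m handwheel '{"claw":[0,0,0,0,0],"linear":[[-3.5,3.15,-0.2],[-3.5,3.15,-0.2],[-3.5,3.15,-0.2],[-3.5,3.15,-0.2],[-3.5,3.15,-0.2]],"yaw":[0,0,0,0,0]}'
python3 -m handwheel '{"claw":[0,0,0,0,0],"linear":[[-3.5,3.15,-0.2],[-3.5,3.15,-0.2],[-3.5,3.15,-0.2],[0,0,0],[0,0,0]],"yaw":[0,0,0,7,7]}'
python3 -m handwheel '{"claw":[0,0,0,0],"linear":[[0,0,0],[0,0,0],[0,0,0],[0,0,0]],"yaw":[7,6,0,0]}'
python3 - <<'E'
from h import *
p=get_image("wrist");print(p["mtx"],p["origin"],p["rotation"],observe()["eef_rot"])
cv2.imwrite("pics/w1.png",cv2.cvtColor(p["color"],cv2.COLOR_RGB2BGR))
E
```

```text
t: 1.15
position: [0.3214, -0.3808, 0.2416]
eef_rot: [-3.141, 0.0, -2.802]
force: [0.8, -0.1, 0.1]
gripper_width: 0.142
finger_force: 0.0
t: 1.65
position: [0.4339, -0.1738, 0.2519]
eef_rot: [-3.141, 0.001, -2.802]
force: [0.8, -1.5, -1.0]
gripper_width: -0.003
finger_force: 0.0
t: 2.15
position: [0.5014, -0.0499, 0.2572]
eef_rot: [3.142, -0.0, -3.048]
force: [0.2, -1.1, -0.4]
gripper_width: -0.001
finger_force: 0.0
t: 2.55
position: [0.5008, -0.0515, 0.2574]
eef_rot: [3.142, 0.0, 3.012]
force: [-0.4, 1.2, -0.2]
gripper_width: -0.004
finger_force: 0.0
[[297.31863964   0.         251.50520163]
 [  0.         297.31863964 192.9348396 ]
 [  0.           0.           1.        ]] [ 0.43288873 -0.04293705  0.39968782] [ 2.86402125e+00 -4.50920914e-04  1.44203827e+00] [3.14154515e+00 1.26759230e-04 3.01194457e+00]
```

View pics/w1.png

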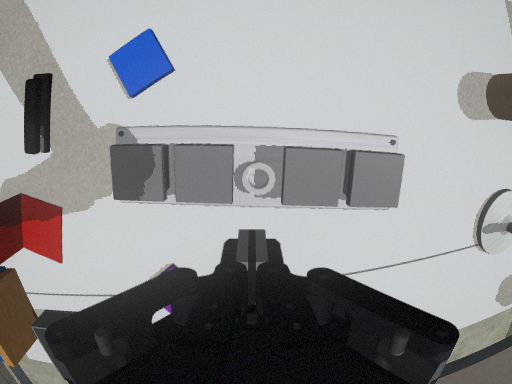

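The wrist view shows the four caps around (140,172), (204,173), (314,177) and (375,180), with the tape at (258,178). The tool is squared to the holder. I'll map both views onto the plane z = 61 mm and fit the caps there.

```bash
cat >> h.py <<'E'
def proj(p,P):
    R=Ro.from_euler("xyz",p["rotation"]).as_matrix();c=(P-np.array(p["origin"]))@R;K=np.array(p["mtx"])
    if p["fish"]:
        r=np.hypot(c[:,0],c[:,1]);k=np.arctan2(r,c[:,2])/r
    else: k=1/c[:,2]
    return c[:,:2]*k[:,None]*[K[0,0],K[1,1]]+K[:2,2]
def rect(p,c,yaw,z,hx=.06,hy=.21,s=.001):
    # rows: holder y, columns: holder x, metric raster
    X,Y=np.meshgrid(np.arange(-hx,hx,s),np.arange(-hy,hy,s));e=np.array([np.cos(yaw),np.sin(yaw)])
    P=np.stack([c[0]+X*e[0]-Y*e[1],c[1]+X*e[1]+Y*e[0],0*X+z],-1).reshape(-1,3)
    m=proj(p,P).reshape(X.shape+(2,)).astype(np.float32)
    return cv2.remap(cv2.cvtColor(p["color"],cv2.COLOR_RGB2GRAY),m,None,cv2.INTER_LINEAR)
E
python3 - <<'E'
from h import *
from scipy.optimize import minimize
p={n:get_image(n) for n in("wrist","top")}
for n in p:p[n]["fish"]=n=="wrist"
for n in p:
    def score(v,z=.061):
        r=cv2.GaussianBlur(rect(p[n],v[:2],v[2],z),(0,0),1.5).astype(float)
        t=0
        for yc in(-150,-65,65,150):
            a,b=60,210+yc
            # outward brightness steps at the 4 edges
            t+=np.abs(r[b-28:b+28,a+37]-r[b-28:b+28,a+33]).mean()+np.abs(r[b-28:b+28,a-38]-r[b-28:b+28,a-34]).mean()
            t+=np.abs(r[b+37,a-28:a+28]-r[b+33,a-28:a+28]).mean()+np.abs(r[b-38,a-28:a+28]-r[b-34,a-28:a+28]).mean()
        return -t
    for z in(.055,.061,.067):
        best=min((score([x,y,w],z),x,y,w) for x in np.arange(.485,.525,.004) for y in np.arange(-.06,-.025,.004) for w in np.arange(-.17,-.09,.02))
        o=minimize(score,best[1:],args=(z,),method="Nelder-Mead",options=dict(initial_simplex=[np.array(best[1:])+d for d in([0,0,0],[.003,0,0],[0,.003,0],[0,0,.015])]))
        print(n,z,o.x.round(4),round(o.fun,1))
        if z==.061:
            r=rect(p[n],o.x[:2],o.x[2],z,s=.0005).T[::-1];r=r.copy()
            for yc in(-150,-65,65,150): 
                cv2.rectangle(r,(420+2*yc-70,120-70),(420+2*yc+70,120+70),255,1)
            cv2.imwrite(f"pics/r_{n}.png",r[:,20:820])
a=cv2.imread("pics/r_wrist.png");b=cv2.imread("pics/r_top.png");cv2.imwrite("pics/r.png",np.vstack([a,b]))
E
```

```text
wrist 0.055 [ 0.5096 -0.0426 -0.1573] -600.3
wrist 0.061 [ 0.5084 -0.0438 -0.1585] -713.6
wrist 0.067 [ 0.5075 -0.0431 -0.1586] -664.4
top 0.055 [ 0.5062 -0.0457 -0.1527] -275.2
top 0.061 [ 0.5052 -0.0454 -0.1532] -275.9
top 0.067 [ 0.505  -0.0415 -0.1553] -269.8
```

View pics/r.png

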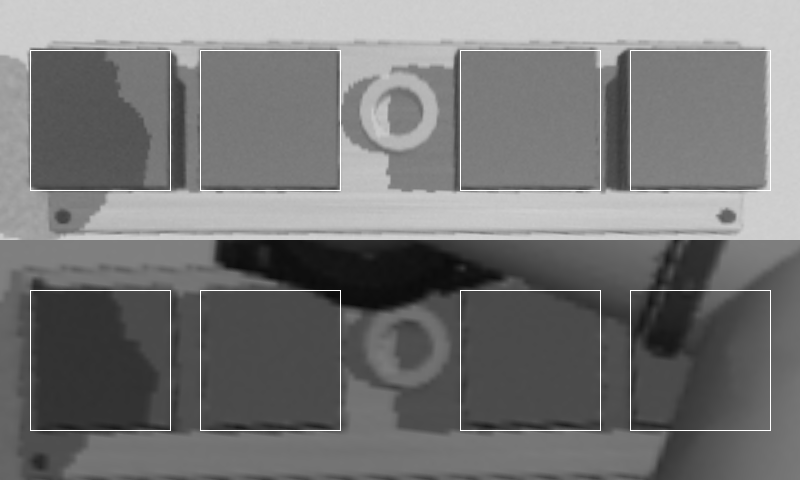

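The height of 61 mm is confirmed by the best wrist fit, and all outlines lie on the caps. Holder pose: (0.507, -0.044), yaw -0.157. After a small turn, tool x = -holder x and tool y = +holder y. First I go to cap c, 24 mm off-centre towards the robot.

```bash
cat > where.py <<'E'
from h import *
s=observe();d=s["position"][:2]-[.507,-.044];c,n=np.cos(-.157),np.sin(-.157)
print("holder xy mm",(1e3*np.array([c*d[0]+n*d[1],-n*d[0]+c*d[1]])).round(1),"z",round(s["position"][2]*1e3,2),"F",s["force"].round(2),"M",s["torque"].round(2),"yawerr deg",round(np.degrees(s["eef_rot"][2]-2.9846),2),"t",s["t"])
E
python3 -m handwheel '{"claw":[0,0,0,0,0],"linear":[[0.9,3.7,0],[1,3.6,0],[0,0,4.5],[0,0,4.5],[0,0,4.5]],"yaw":[1.6,0,0,0,0]}' >/dev/null
python3 -m handwheel '{"claw":[0,0,0,0,0],"linear":[[0,0,3],[0,0,2],[0,0,0],[0,0,0],[0,0,0]],"yaw":[0,0,0,0,0]}' >/dev/null
python3 where.py
```

```text
holder xy mm [-23.7  64.9] z 73.76 F [-0.55 -0.36  0.65] M [ 0.02 -0.02 -0.01] yawerr deg -0.1 t 3.7
```

```bash
python3 -m handwheel '{"claw":[0,0,0,0,0],"linear":[[0,0,0.5],[0,0,0.5],[0,0,0.1],[0,0,0.1],[0,0,0]],"yaw":[0,0,0,0,0]}' >/dev/null
python3 where.py
python3 -m handwheel '{"claw":[0,0],"linear":[[0,0,0.1],[0,0,0]],"yaw":[0,0]}' >/dev/null
python3 where.py
python3 -m handwheel '{"claw":[0,0],"linear":[[0,0,0.1],[0,0,0]],"yaw":[0,0]}' >/dev/null
python3 where.py
```

```text
holder xy mm [-25.   64.3] z 61.09 F [-2.28 -0.11  5.93] M [0.11 0.85 0.01] yawerr deg -0.11 t 4.2
holder xy mm [-25.   64.3] z 61.03 F [-5.69  1.86 13.57] M [ 0.27  1.54 -0.04] yawerr deg -0.09 t 4.4
holder xy mm [-25.   64.3] z 60.99 F [-6.9   1.54 20.26] M [ 0.39  2.24 -0.02] yawerr deg -0.06 t 4.6
```

Cap c is firm: 20 N at z = 61 mm, and it does not give. Next is cap d.

```bash
python3 -m handwheel '{"claw":[0,0,0,0,0],"linear":[[0,0,-1],[0,0,-1],[0,4.3,0],[0,4.2,0],[0,0,0]],"yaw":[0,0,0,0,0]}' >/dev/null
python3 -m handwheel '{"claw":[0,0],"linear":[[0,0,0],[0,0,0]],"yaw":[0,0]}' >/dev/null
python3 where.py
python3 -m handwheel '{"claw":[0,0,0,0,0],"linear":[[0,0,0.5],[0,0,0.5],[0,0,0.4],[0,0,0.1],[0,0,0.1]],"yaw":[0,0,0,0,0]}' >/dev/null
python3 -m handwheel '{"claw":[0,0],"linear":[[0,0,0.1],[0,0,0]],"yaw":[0,0]}' >/dev/null
python3 where.py
python3 -m handwheel '{"claw":[0,0],"linear":[[0,0,0.1],[0,0,0]],"yaw":[0,0]}' >/dev/null
python3 where.py
```

```text
holder xy mm [-24.9 148.8] z 78.19 F [-0.17 -0.96  0.37] M [-0.03  0.02 -0.02] yawerr deg -0.17 t 5.3
holder xy mm [-24.6 149.4] z 61.27 F [-0.33  0.75 -0.65] M [-0.05  0.03 -0.  ] yawerr deg -0.13 t 6.0
holder xy mm [-24.6 149.5] z 60.32 F [-0.12  0.9   0.3 ] M [0.07 0.01 0.05] yawerr deg -0.13 t 6.2
```

```bash
for i in 1 ; do python3 -m handwheel '{"claw":[0,0,0],"linear":[[0,0,0.1],[0,0,0.05],[0,0,0]],"yaw":[0,0,0]}' >/dev/null; done
python3 where.py
python3 -m handwheel '{"claw":[0,0,0],"linear":[[0,0,0.1],[0,0,0],[0,0,0]],"yaw":[0,0,0]}' >/dev/null
python3 where.py
python3 - <<'E'
from h import *
p=get_image("wrist");cv2.imwrite("pics/w2.png",cv2.cvtColor(p["color"],cv2.COLOR_RGB2BGR))
E
```

```text
holder xy mm [-24.5 149.5] z 59.12 F [-0.8   0.62  3.33] M [ 0.04  0.26 -0.02] yawerr deg -0.12 t 6.5
holder xy mm [-24.4 149.5] z 58.88 F [-2.01 -0.4   8.46] M [-0.01  0.84  0.01] yawerr deg -0.11 t 6.8
```

View pics/w2.png

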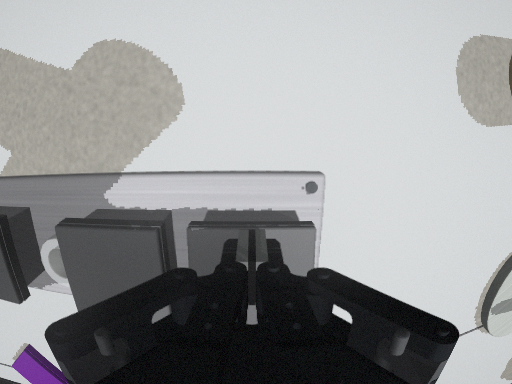

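Cap d (213–315, 225) rocks: its near side sank about 2 mm under the fingertips with no force until the stop. I lift, let it tip back, move to its middle and descend slowly.

```bash
python3 -m handwheel '{"claw":[0,0,0,0,0],"linear":[[0,0,-0.3],[0,0,-0.8],[0,0,-0.8],[-2.4,0.05,0],[0,0,0]],"yaw":[0,0,0,0,0]}' >/dev/null
python3 -m handwheel '{"claw":[0,0,0,0,0],"linear":[[0,0,0],[0,0,0],[0,0,0.4],[0,0,0.4],[0,0,0.3]],"yaw":[0,0,0,0,0]}' >/dev/null
python3 -m handwheel '{"claw":[0,0,0,0,0],"linear":[[0,0,0],[0,0,0],[0,0,0],[0,0,0],[0,0,0]],"yaw":[0,0,0,0,0]}' >/dev/null
python3 where.py
```

```text
holder xy mm [ -0.5 149.9] z 65.94 F [ 0.25 -0.25  0.29] M [-0.04  0.01 -0.  ] yawerr deg -0.14 t 8.35
```

```bash
python3 -m handwheel '{"claw":[0,0,0,0,0],"linear":[[0,0,0.1],[0,0,0.1],[0,0,0.1],[0,0,0.1],[0,0,0.05]],"yaw":[0,0,0,0,0]}' >/dev/null
python3 where.py
python3 -m handwheel '{"claw":[0,0,0,0,0],"linear":[[0,0,0.05],[0,0,0.05],[0,0,0.05],[0,0,0.05],[0,0,0]],"yaw":[0,0,0,0,0]}' >/dev/null
python3 where.py
python3 -m handwheel '{"claw":[0,0,0,0,0],"linear":[[0,0,0.05],[0,0,0.05],[0,0,0],[0,0,0],[0,0,0]],"yaw":[0,0,0,0,0]}' >/dev/null
python3 where.py
```

```text
holder xy mm [ -0.6 149.8] z 61.14 F [0.38 0.22 0.92] M [ 0.02  0.02 -0.02] yawerr deg -0.14 t 8.85
holder xy mm [ -0.6 149.8] z 60.45 F [-3.55  0.43  7.82] M [ 0.    0.89 -0.01] yawerr deg -0.11 t 9.35
holder xy mm [ -0.5 149.8] z 59.55 F [-3.12  0.59  8.17] M [-0.02  0.92  0.02] yawerr deg -0.11 t 9.85
```

```bash
python3 -m handwheel '{"claw":[0,0,0,0,0],"linear":[[0,0,0.05],[0,0,0.05],[0,0,0.05],[0,0,0.05],[0,0,0]],"yaw":[0,0,0,0,0]}' >/dev/null
python3 where.py
python3 -m handwheel '{"claw":[0,0,0,0,0],"linear":[[0,0,0.05],[0,0,0.05],[0,0,0.05],[0,0,0],[0,0,0]],"yaw":[0,0,0,0,0]}' >/dev/null
python3 where.py
python3 -m handwheel '{"claw":[0,0,0,0,0],"linear":[[0,0,0.05],[0,0,0.05],[0,0,0],[0,0,0],[0,0,0]],"yaw":[0,0,0,0,0]}' >/dev/null
python3 where.py
```

```text
holder xy mm [ -0.6 149.8] z 57.58 F [-4.11 -0.11  8.87] M [-0.06  0.95 -0.04] yawerr deg -0.11 t 10.35
holder xy mm [ -0.5 149.8] z 57.53 F [-7.35  0.6  17.91] M [-0.05  1.91 -0.05] yawerr deg -0.07 t 10.85
holder xy mm [ -0.5 149.8] z 57.49 F [-8.83  0.64 23.11] M [ 0.01  2.59 -0.04] yawerr deg -0.05 t 11.35
```

It is home: z = 57.5 mm, holding at 23 N. I lift, check it off-centre for rocking and then retreat.

```bash
python3 -m handwheel '{"claw":[0,0,0,0,0],"linear":[[0,0,-0.2],[0,0,-0.4],[0,0,-0.8],[2.4,0,0],[0,0,0]],"yaw":[0,0,0,0,0]}' >/dev/null
python3 -m handwheel '{"claw":[0,0,0,0,0],"linear":[[0,0,0],[0,0,0.5],[0,0,0.2],[0,0,0.1],[0,0,0]],"yaw":[0,0,0,0,0]}' >/dev/null
python3 where.py
python3 -m handwheel '{"claw":[0,0,0,0,0],"linear":[[0,0,0.1],[0,0,0.1],[0,0,0.1],[0,0,0.1],[0,0,0]],"yaw":[0,0,0,0,0]}' >/dev/null
python3 where.py
```

```text
holder xy mm [-24.5 149.8] z 59.36 F [-1.5   0.84  0.32] M [ 0.03 -0.03 -0.02] yawerr deg -0.15 t 12.35
holder xy mm [-24.5 149.9] z 57.57 F [-4.28 -0.13 11.32] M [-0.04  1.24  0.  ] yawerr deg -0.09 t 12.85
```

Firm at 57.5 mm with 11 N off-centre, so it no longer rocks. I retreat upwards and take a last look.

```bash
python3 -m handwheel '{"claw":[0,0,0,0,0],"linear":[[0,0,-0.3],[0,0,-1],[0,0,-3],[0,0,-4],[0,0,-4]],"yaw":[0,0,0,0,0]}' >/dev/null
python3 -m handwheel '{"claw":[0,0,0,0,0],"linear":[[0,0,-3],[0,0,-1],[0,0,0],[0,0,0],[0,0,0]],"yaw":[0,0,0,0,0]}' >/dev/null
python3 where.py
python3 - <<'E'
from h import *
p=get_image("wrist");cv2.imwrite("pics/w3.png",cv2.cvtColor(p["color"],cv2.COLOR_RGB2BGR))
E
```

```text
holder xy mm [-25.5 149.3] z 216.88 F [-1.36 -1.17 -0.5 ] M [ 0.03 -0.02 -0.03] yawerr deg -0.15 t 13.85
```

View pics/w3.png

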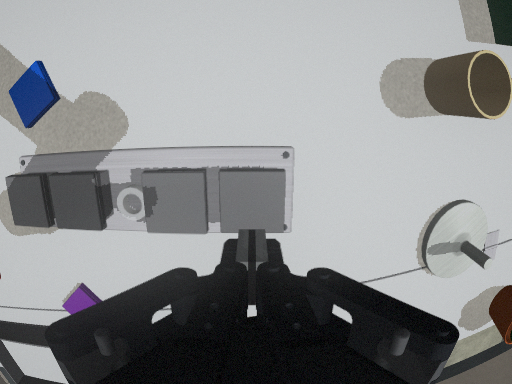

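All four caps are in place, with cap d at (252,200) level and square, and the tape and mug are undisturbed.

```bash
python3 -c "from bench import *;print(finish_job())"
```

```text
the job is handed in; nothing more can be done
None
```

Cap d was the loose one: I pressed it home in its middle (top now at 57.5 mm), it held firm at 11 N in an off-centre check on its robot side, and the job is handed in; I pressed only caps c (firm) and d, not a or b.

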